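Seat a pendant blank in the marked pocket of the drilling jig

TASK

On the wooden drilling jig, push the turquoise blank flat against the long aluminium rail, then slide it along the rail, keeping it against the rail, until it is fully home in the corner pocket next to the brass pin, touching both the rail and the end stop. Only push it with the fingers, never lift or tip it off the board. Leave everything else on the jig and the table where it is.

Things in the scene. Friction and masses are not known exactly. Their poses are not given: they have to be found in the camera images.
- jig: Fixed dark wooden board, 200 (its x) by 350 (its y) by 18 mm thick; origin: centre of its underside; top at z = 18 mm. Its x points away from the robot, its y to the robot's left, give or take 0.4 rad of yaw. On it, 14 mm high and all aluminium: a rail along y, 14 mm thick, working face (looking to -x) at x = +60 mm, and at each end of the rail a corner pocket, open towards the jig's middle.
- blank: Loose turquoise stone slab, 34 mm (its x) by 44 mm (its y) by 14 mm thick, about 60 g (varies). Origin: centre of its underside. Starts flat on the middle of the board, clear of the rail, turned up to 0.5 rad from the jig's axes. It belongs with a 44 mm side along the rail: then its centre is at jig x = 43 mm.
- pocket_left (a point): Where the blank's origin is when home in the pocket at the jig's +y end: (43, 128, 18) mm in the jig's frame. Pocket: rail; 15 mm thick end stop, inner face at y = 150 mm, x 7.5 to 60 mm; lip parallel to the rail, x 7.5 to 22.5, y 120 to 150 mm; all 14 mm high. Opening 37.5 mm wide, 30 mm deep: a seated blank sticks 14 mm out.
- pocket_right (a point): The same for the mirror-image pocket at the jig's -y end: (43, -128, 18) mm in the jig's frame, end stop's inner face at y = -150 mm.
- brass_pin: Brass pin, 22 mm diameter, 24 mm tall, fixed upright on the board behind the rail, 44 mm from the centre of the pocket to be used (that pocket is at the same end of the jig; the end changes). Origin at the centre of its underside.
- white_pin: White plastic pin of the same size, fixed behind the rail at the other end, beside the pocket that is not to be used. Origin at the centre of its underside.
- spool: Loose small light wooden spool, 28 mm diameter, 28 mm tall, on a near corner of the jig board (jig x about -75 mm, y about +135 or -135 mm). Not to be disturbed. Origin at the centre of its underside.
- cabochon: Loose round white domed stone, 30 mm diameter, 13 mm tall, on the other near corner of the jig board. Not to be disturbed. Origin at the centre of its underside.
- mug: White mug, 80 mm diameter, 90 mm tall, on the table to the left. Not to be disturbed. Origin at the centre of its underside.
- jar: Amber jar with steel cap, 60 mm diameter, 65 mm tall, on the table to the right. Not to be disturbed. Origin at the centre of its underside.
- glue: White glue bottle with orange cap, 40 mm diameter, 110 mm tall, on the table beyond the jig to the left. Not to be disturbed. Origin at the centre of its underside.
- driver: Screwdriver with red handle, 160 mm long, lying on the table beyond the jig, to the right. Not to be disturbed. Its length is its x axis.
- candle: Cream candle, 56 mm diameter, 80 mm tall, on the table to the right. Not to be disturbed. Origin at the centre of its underside.
Mind the look-alikes: they are no part of the job. What is meant by the blank is not purple, and is the smaller of those in its own colour.

How it is judged:
By the outcome, as a careful person would: the job done as asked, in the order asked, and still so for the second after the job is handed in, with the robot touching nothing.
It also fails if it takes over 51 s, if anything falls off the work surface, if the arm or the gripper's body presses on something with over 40 N, if the wrist force passes 120 N, or if a joint passes its speed limit or range.

ROBOT

A 6-joint arm with a two-finger parallel gripper is mounted at the origin on the work surface. World frame = base frame: x ahead of the robot, y to its left, z up, the work surface at z = 0. Lengths are in m, angles in rad, forces in N, time in s.
With the tool pointing down it reaches from about 0.3 to 0.85 m from the base axis. Payload 5.4 kg.
Tool frame: the origin (TCP) lies between the finger pads; the fingertips stand ctrl.tips_ahead ahead of it and the grasp point (between the pads) lies 5 mm behind it (ctrl.tips_ahead is the distance from the TCP to the fingertips, in m); z points along the fingers, y is the line along which they close (so a half turn about z gives the same grasp; the last joint's range is limited). The gripper opens to 85 mm and grips with 20 to 120 N. Pads are 22 mm wide; open, the fingers measure 114 mm over their backs; the gripper's body (76 mm by 85 mm) begins 54 mm behind the grasp point. The pads swing forward as they close: fully open they stand 13 mm farther back than shut.
Start: joints at [1.124, 0.158, 1.597, -0, 1.386, -0.21], TCP at [0.135, 0.559, 0.245] pointing down, gripper open.
Joint ranges: [-2.91, 2.91], [-0.94, 2.29], [0.18, 2.7], [-1.29, 4.43], [0.17, 2.64], [-3, 3]. Speed limits (rad/s): [2.57, 2.57, 3.14, 3.14, 3.14, 3.14].

INTERFACE

Orientations are given as a unit quaternion [w, x, y, z].
In Python, from plant import ctrl, get_image, camera_model, workorder gives the robot as it stands.
- The arm moves only by the tool apply_moves, never from a script. Its argument "increments" is a list of rows, each a list of 4 numbers: the shift along the tool's x, y, z in cm, then the turn about the tool's z in rad. In form: [[x, y, z, twist], ...]. A call has exactly 8 rows; each row is the pose to reach, as a shift and turn from the pose commanded when the call began, along the tool's axes at that moment; what a row does not reach only later rows make up. A row lasts 1/8 s, in which the tool goes at most 62.5 mm and 10.7 degrees, less where a joint would pass 70% of its speed; a pose out of reach is approached as far as the arm can. A call with a gripper value outside its range is refused whole. "grip" is the finger opening in cm, from 0 to 8.54, set as the call begins (left out, the last holds). The fingers move at their own pace and stop on an object; the grip force is fixed at half the most. Time passes only in rows, so rows that repeat a pose let the fingers close, or fill a call up. It gives the time, the measured TCP pose, the force, the opening and the grip force at its end, in the units of the state.
- ctrl.sense(): the state, without advancing time (a new reading comes with each control period).
- get_image(name): name is "side" or "top" or "wrist"; returns the picture (420x560x3 uint8, red, green, blue); there is no depth.
- camera_model(name): a dict with "fx", "fy", "cx", "cy" (pixels), "extrinsics" (4x4, takes a point from camera to world coordinates). Camera axes: x right, y down, z forward; pixel columns grow to the right and rows downward; lengths in m; the calibration is good to about 2 mm. A picture is of the moment at which its call begins: read the wrist's pose just before it. camera_model takes no time and is no camera call; for the wrist camera it gives the pose at the moment of the call.
- workorder.hand_in(): hands the job in; it is judged then, once.
The state is a dict: "time": time; "joint_pos": joint angles; "qd": joint speeds; "effort": joint torques, N m; "tcp_pos": TCP position; "tcp_rot": TCP orientation; "ft_force": force on the tool from outside, world axes, zero at the start; "torque": the same for the moment, N m; "finger_gap": opening from 0.0 (shut) to 1.0 (fully open); "grip_force": force on a finger pad.
Only numpy, scipy, OpenCV 4.12 (cv2) and the standard library are available. Lean on these libraries where they do the work, as an engineer would, in place of code of your own. Each camera call takes 0.05 s, during which the arm holds its last target. There are 200 camera calls.

## Working session

There is one attempt and no reset: what is moved stays moved. The work goes in short steps, Python scripts to look and compute and a tool call to move; the robot and the scene stay as the last step left them, time stands still between calls to the robot, and variables do not carry over. Pictures are saved under pics/ and viewed, at most 10 in all, crops included, and the job is handed in when it is done.

Besides the shell and the picture viewer there is one more tool, called after "Call:" in YAML: its name, and indented under it one key for each argument. apply_moves: Moves the arm, as the interface text tells. Its arguments: {"type":"object","properties":{"increments":{"type":"array","items":{"type":"array","items":{"type":"number"}}},"grip":{"type":"number"}},"required":["increments"]}

```bash
mkdir -p pics; ls; python3 - <<'E'
from plant import ctrl, get_image, camera_model
import cv2, numpy as np
s=ctrl.sense(); print(s['time'],s['tcp_pos'],s['tcp_rot'],s['finger_gap'],ctrl.tips_ahead)
im=get_image("top"); cv2.imwrite("pics/top1.png",im[:,:,::-1])
m=camera_model("top"); print(m)
m=camera_model("side"); print(m)
E
```

```text
pics
0.0 [0.13464668 0.55840377 0.24427521] [-3.19233558e-04  1.18113254e-01  9.92999646e-01 -9.27932892e-04] 1.0012883122674723 0.014
{'fx': 413.6281585325277, 'fy': 413.6281585325277, 'cx': 279.6559571241774, 'cy': 209.29579029455562, 'extrinsics': array([[-0.01066744, -0.98622701,  0.16505297,  0.42948574],
       [-0.99969371,  0.0068322 , -0.02378674,  0.00750196],
       [ 0.02233145, -0.16525616, -0.98599782,  1.03967202],
       [ 0.        ,  0.        ,  0.        ,  1.        ]])}
{'fx': 407.64675976123874, 'fy': 407.64675976123874, 'cx': 271.61841746650026, 'cy': 210.3814533668015, 'extrinsics': array([[ 0.69063018, -0.36256154,  0.6257628 , -0.10499947],
       [-0.72303969, -0.32747667,  0.60825376, -0.68374862],
       [-0.01560671, -0.87252975, -0.48831166,  0.5965821 ],
       [ 0.        ,  0.        ,  0.        ,  1.        ]])}
```

View pics/top1.png

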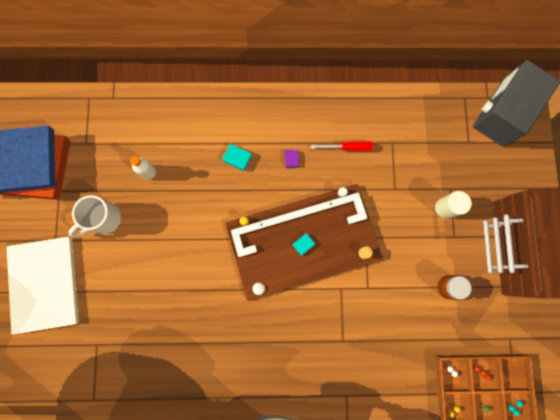

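The top view shows the jig centred near (305,243), with the blank at (304,244). The larger turquoise decoy is off the jig at (237,156). The brass pin is at (244,221), the jig's left (+y) end, and the white pin at (342,192). The spool is at (365,253) and the cabochon at (258,289), so the left pocket is the one to use.

```bash
cat > h.py <<'E'
import numpy as np, cv2
from plant import ctrl, get_image, camera_model
def ray(m,px,z):
    px=np.atleast_2d(px).astype(float); T=m['extrinsics']
    d=np.c_[(px[:,0]-m['cx'])/m['fx'],(px[:,1]-m['cy'])/m['fy'],np.ones(len(px))]@T[:3,:3].T
    o=T[:3,3]; return (o+d*((z-o[2])/d[:,2])[:,None])[:,:2]
def blobs(im,lo,hi,amin=20):
    k=cv2.inRange(cv2.cvtColor(im,cv2.COLOR_RGB2HSV),np.array(lo),np.array(hi))
    c,_=cv2.findContours(k,cv2.RETR_EXTERNAL,cv2.CHAIN_APPROX_NONE)
    return sorted([x for x in c if cv2.contourArea(x)>amin],key=lambda x:-cv2.contourArea(x))
TURQ=((80,100,60),(95,255,255)); ALU=((0,0,150),(179,70,255)); BRASS=((22,130,90),(32,255,255))
def box(c,m,z):
    "min-area rectangle in world plane z: centre, sizes, angle of long side"
    p=ray(m,c.reshape(-1,2),z).astype(np.float32)*1000
    b=cv2.boxPoints(cv2.minAreaRect(p)); e=[b[1]-b[0],b[2]-b[1]]; e.sort(key=np.linalg.norm)
    return b.mean(0),[float(np.linalg.norm(x)) for x in e],np.arctan2(e[1][1],e[1][0]) % np.pi, b
E
python3 - <<'E'
from h import *
im=cv2.imread("pics/top1.png")[:,:,::-1].copy(); m=camera_model("top")
for n,r,z in(("turq",TURQ,.032),("alu",ALU,.032),("brass",BRASS,.03)):
    for c in blobs(im,*r):
        q=c.reshape(-1,2).mean(0)
        if 215<q[0]<390 and 130<q[1]<310:
            b=box(c,m,z); print(n,q.round(),b[0].round(1),np.round(b[1],1),round(b[2],3),b[3].round().tolist())
E
```

```text
turq [237. 157.] [733.1  90.1] [47.7 61.2] 1.119 [[698.0, 73.0], [741.0, 52.0], [768.0, 107.0], [725.0, 128.0]]
turq [303. 244.] [512.  -73.7] [35.1 45.2] 2.249 [[484.0, -67.0], [513.0, -102.0], [540.0, -80.0], [512.0, -45.0]]
alu [299. 218.] [572.1 -61.5] [ 90.7 330.9] 1.853 [[482.0, 85.0], [575.0, -233.0], [662.0, -208.0], [570.0, 110.0]]
alu [258. 288.] [406.5  37. ] [23.9 25.9] 3.138 [[394.0, 25.0], [419.0, 25.0], [420.0, 49.0], [394.0, 49.0]]
brass [243. 220.] [571.2  73.6] [15.6 15.8] 0.777 [[560.0, 74.0], [571.0, 63.0], [582.0, 74.0], [571.0, 85.0]]
```

Call:
apply_moves:
  increments:
    - [-6,-6,0,-0.06]
    - [-12,-13,0,-0.13]
    - [-18,-19,0,-0.2]
    - [-24,-25,0,-0.26]
    - [-30,-31,0,-0.32]
    - [-36,-37,0,-0.38]
    - [-42,-43,0,-0.45]
    - [-48,-50,0,-0.52]
  grip: 0.8

```text
time: 1.05
tcp_pos: [0.3887, 0.1261, 0.245]
tcp_rot: [0.0, -0.142, 0.99, 0.0]
ft_force: [1.4, 0.8, -0.2]
finger_gap: 0.091
grip_force: 0.0
```

Call:
apply_moves:
  increments:
    - [-1,-5,0,0]
    - [-2,-10,0,0]
    - [-3,-15,0,0]
    - [-4,-20,0,0]
    - [-4,-21.5,0,0]
    - [-4,-21.5,0,0]
    - [-4,-21.5,0,0]
    - [-4,-21.5,0,0]

```text
time: 2.05
tcp_pos: [0.4864, -0.066, 0.2453]
tcp_rot: [-0.0, -0.142, 0.99, 0.0]
ft_force: [0.0, 0.6, -1.0]
finger_gap: 0.094
grip_force: 0.0
```

```bash
python3 - <<'E'
from h import *
s=ctrl.sense(); print(s['time'],s['tcp_pos'],s['tcp_rot'],s['ft_force'])
m=camera_model("wrist"); im=get_image("wrist"); cv2.imwrite("pics/w1.png",im[:,:,::-1])
import pickle; pickle.dump(m,open("w1.pkl","wb")); print(m['extrinsics'].round(3))
E
```

```text
2.05 [ 0.48638776 -0.06601172  0.24530695] [-1.87569654e-05 -1.41952631e-01  9.89873443e-01  1.27421287e-04] [ 0.0025495   0.63101628 -0.96437252]
[[-0.279  0.908  0.312  0.406]
 [ 0.96   0.264  0.091 -0.089]
 [-0.     0.325 -0.946  0.374]
 [ 0.     0.     0.     1.   ]]
```

View pics/w1.png

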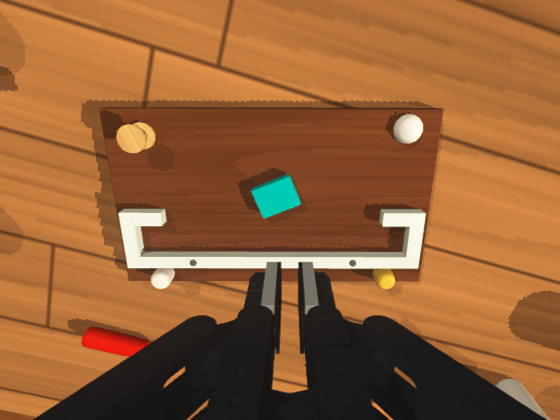

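The wrist view shows the blank at (276,196) and the rail top between rows ~250–269, with the left pocket (brass pin at 384,280) at image right around (380–425, 210–268). The spool is at (135,138) and the cabochon at (408,129).

```bash
python3 - <<'E'
from h import *
import pickle
im=cv2.imread("pics/w1.png")[:,:,::-1].copy(); m=pickle.load(open("w1.pkl","rb"))
g=cv2.cvtColor(im,cv2.COLOR_RGB2HSV)
print("col200 V",g[242:276,200,2].tolist(),"S",g[242:276,200,1].tolist())
print("row235 V",g[235,396:432,2].tolist())
print("row235L V",g[235,112:150,2].tolist())
c=[c for c in blobs(im,*TURQ) if 250<c[:,0,0].mean()<310][0]
b=box(c,m,.032); print("blank",b[0],b[1],b[2])
c=blobs(im,*BRASS)
for x in c[:4]: print("brass",x.reshape(-1,2).mean(0))
E
```

```text
col200 V [120, 116, 116, 122, 95, 90, 90, 90, 93, 122, 152, 155, 152, 152, 169, 245, 245, 244, 244, 244, 244, 244, 244, 244, 246, 249, 140, 98, 102, 111, 116, 115, 118, 126] S [174, 178, 185, 182, 172, 161, 167, 170, 159, 98, 47, 44, 45, 50, 47, 26, 20, 22, 21, 21, 20, 21, 21, 21, 20, 23, 93, 174, 170, 177, 171, 175, 177, 176]
row235 V [75, 74, 77, 77, 77, 77, 77, 82, 111, 133, 132, 130, 172, 244, 249, 249, 249, 250, 250, 250, 248, 250, 249, 250, 250, 248, 232, 114, 103, 145, 180, 189, 203, 204, 204, 202]
row235L V [138, 140, 137, 140, 140, 139, 142, 142, 133, 122, 212, 249, 247, 247, 248, 248, 248, 247, 248, 247, 249, 247, 246, 244, 230, 222, 223, 224, 224, 212, 143, 111, 111, 110, 111, 111, 113, 126]
blank [508.8613  -74.66504] [35.924800872802734, 44.75883865356445] 2.2368908
brass [387.44444444 281.63888889]
```

```bash
python3 - <<'E'
from h import *
import pickle
im=cv2.imread("pics/w1.png")[:,:,::-1].copy(); m=pickle.load(open("w1.pkl","rb"))
V=cv2.cvtColor(im,cv2.COLOR_RGB2HSV)[:,:,2]>236
F=[];B=[]
for u in list(range(155,255))+list(range(330,395)):
    r=np.where(V[245:280,u])[0]
    if len(r)>7: F.append((u,245+r[0]-.5)); B.append((u,245+r[-1]+.5))
S=[];O=[];SL=[]
for v in range(230,250):
    r=np.where(V[v,400:430])[0]; S.append((400+r[0]-.5,v)); O.append((400+r[-1]+.5,v))
    r=np.where(V[v,115:150])[0]; SL.append((115+r[0]-.5,v))
F,B,S,O,SL=[ray(m,x,.032)*1000 for x in(F,B,S,O,SL)]
l=cv2.fitLine(np.vstack([F-F.mean(0),B-B.mean(0)]).astype(np.float32),cv2.DIST_HUBER,0,.01,.01).ravel()
a=np.arctan2(l[1],l[0])%np.pi; ey=np.array([np.cos(a),np.sin(a)]); ex=np.array([ey[1],-ey[0]])
xf,xb=np.median(F@ex),np.median(B@ex); ys,yo,yl=[np.median(x@ey) for x in(S,O,SL)]
print("angle",a,"rail thick",xb-xf,"stop thick",yo-ys,"full length(330)",yo-yl)
x0=((xf-60)+(xb-74))/2; y0=((yo-165)+(yl+165))/2
print("y0 by inner",ys-150,"used",y0)
org=x0*ex+y0*ey; print("jig origin",org)
b,_,ba,_=box([c for c in blobs(im,*TURQ) if 250<c[:,0,0].mean()<310][0],m,.032)
J=lambda p:((p-org)@ex,(p-org)@ey)
print("blank in jig",J(b),"rot",ba-a,"size",_)
print("brass in jig",J(ray(m,[387,281.6],.042)[0]*1000))
np.savez("jig.npz",org=org,ex=ex,ey=ey)
s=ctrl.sense(); w,x,y,z=s['tcp_rot']; ty=np.array([2*x*y,y*y-x*x]); print("tool y angle",np.arctan2(ty[1],ty[0]),"TCP in jig",J(s['tcp_pos'][:2]*1000),s['tcp_pos'][2])
E
```

```text
angle 1.8467135 rail thick 13.748786511284152 stop thick 14.319595381859884 full length(330) 329.6093852450873
y0 by inner -214.0138984768677 used -214.49899571755145
jig origin [520.60912991 -75.52641174]
blank in jig (np.float64(-11.068815711562747), np.float64(4.02924861667899)) rot 0.39017725 size [[ 480.90985   -68.16873 ]
 [ 508.56723  -103.35997 ]
 [ 536.8128    -81.16135 ]
 [ 509.15543   -45.970108]]
brass in jig (np.float64(84.90376136295481), np.float64(128.93090919059884))
tool y angle 1.855507554672886 TCP in jig (np.float64(-30.267066935094444), np.float64(18.277825181776038)) 0.2454098478565468
```

Call:
apply_moves:
  increments:
    - [1.5,-0.7,3,0.009]
    - [3,-1.3,8,0.009]
    - [3,-1.3,13,0.009]
    - [3,-1.3,17,0.009]
    - [3,-1.3,19,0.009]
    - [3,-1.3,20,0.009]
    - [3,-1.3,20.5,0.009]
    - [3,-1.3,20.5,0.009]
  grip: 1.0

```text
time: 3.1
tcp_pos: [0.4621, -0.0882, 0.0409]
tcp_rot: [0.0, -0.137, 0.991, -0.0]
ft_force: [-0.5, 0.4, 0.4]
finger_gap: 0.114
grip_force: 0.0
```

```bash
cat >> h.py <<'E'
def st():
    j=np.load("jig.npz"); s=ctrl.sense(); w,x,y,z=s['tcp_rot']; d=s['tcp_pos'][:2]*1000-j['org']; f=np.array(s['ft_force'])
    print("t",round(s['time'],2),"jig xy",(d@j['ex']).round(1),(d@j['ey']).round(1),"z",(s['tcp_pos'][2]*1000).round(1),
      "yaw err",(np.arctan2(y*y-x*x,2*x*y)-np.arctan2(j['ey'][1],j['ey'][0])).round(4),"f jig",(f[:2]@j['ex']).round(1),(f[:2]@j['ey']).round(1),f[2].round(1),"tips",ctrl.tips_ahead)
E
python3 - <<'E'
from h import *
st()
im=get_image("side"); cv2.imwrite("pics/s1.png",cv2.resize(im[130:330,180:460,::-1],None,fx=2.5,fy=2.5))
E
```

```text
t 3.1 jig xy -59.8 3.8 z 40.9 yaw err -0.0014 f jig -0.3 0.5 0.4 tips 0.014
```

View pics/s1.png

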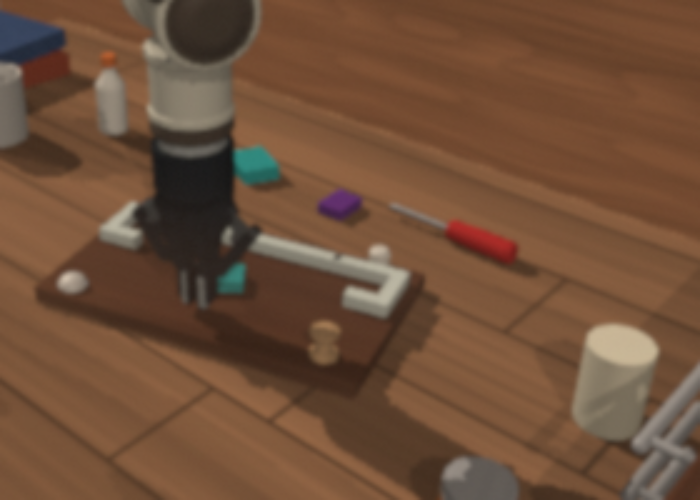

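The side view shows both fingers just behind the blank, near (195,290) in the crop, and clear of everything else. Next I lower a little and push toward the rail.

Call:
apply_moves:
  increments:
    - [0,0.1,0.45,0]
    - [0,0.1,0.45,0]
    - [-0.6,0.1,0.45,0]
    - [-1.2,0.1,0.45,0]
    - [-1.8,0.1,0.45,0]
    - [-2.4,0.1,0.45,0]
    - [-3.0,0.1,0.45,0]
    - [-3.6,0.1,0.45,0]

```text
time: 4.15
tcp_pos: [0.4963, -0.0773, 0.0357]
tcp_rot: [-0.0, -0.137, 0.991, 0.0]
ft_force: [-1.0, 0.7, -0.7]
finger_gap: 0.117
grip_force: 0.2
```

Call:
apply_moves:
  increments:
    - [-0.4,0,0,0]
    - [-0.8,0,0,0]
    - [-1.2,0,0,0]
    - [-1.6,0,0,0]
    - [-2.0,0,0,0]
    - [-2.4,0,0,0]
    - [-2.7,0,0,0]
    - [-2.7,0,0,0]

```text
time: 5.15
tcp_pos: [0.5223, -0.0701, 0.0358]
tcp_rot: [0.0, -0.137, 0.991, -0.0]
ft_force: [-0.2, -1.1, -0.7]
finger_gap: 0.117
grip_force: 0.0
```

```bash
python3 - <<'E'
from h import *
st()
m=camera_model("wrist"); im=get_image("wrist"); cv2.imwrite("pics/w2.png",im[:,:,::-1])
E
```

```text
t 5.15 jig xy 3.1 4.8 z 35.8 yaw err -0.0016 f jig -0.4 -1.0 -0.7 tips 0.014
```

View pics/w2.png

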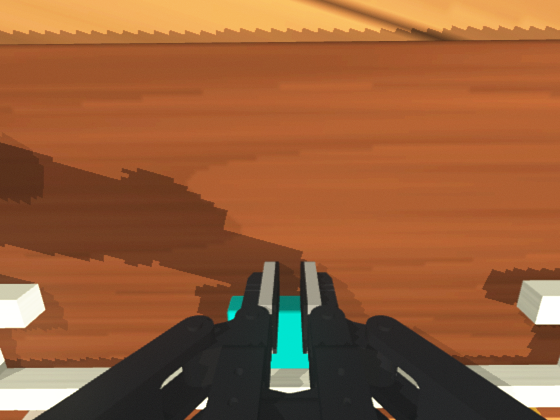

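The blank (turquoise, 228–330 × 297–368) now lies square against both fingers, a little short of the rail. I'll creep it on to contact.

Call:
apply_moves:
  increments:
    - [-0.25,0,0,0]
    - [-0.5,0,0,0]
    - [-0.7,0,0,0]
    - [-0.9,0,0,0]
    - [-1.0,0,0,0]
    - [-1.1,0,0,0]
    - [-1.15,0,0,0]
    - [-1.2,0,0,0]

```text
time: 6.2
tcp_pos: [0.5334, -0.0669, 0.0358]
tcp_rot: [-0.0, -0.137, 0.991, -0.0]
ft_force: [-2.0, -0.3, 2.1]
finger_gap: 0.112
grip_force: 1.0
```

Call:
apply_moves:
  increments:
    - [-0.03,0,0,0]
    - [-0.06,0,0,0]
    - [-0.09,0,0,0]
    - [-0.12,0,0,0]
    - [-0.15,0,0,0]
    - [-0.18,0,0,0]
    - [-0.2,0,0,0]
    - [-0.2,0,0,0]

```text
time: 7.2
tcp_pos: [0.5336, -0.0668, 0.0358]
tcp_rot: [-0.002, -0.137, 0.991, 0.0]
ft_force: [-9.4, -3.6, 8.2]
finger_gap: 0.117
grip_force: 5.4
```

```bash
python3 - <<'E'
from h import *
st()
E
```

```text
t 7.2 jig xy 14.9 4.9 z 35.8 yaw err -0.001 f jig -10.0 -0.9 8.2 tips 0.014
```

Contact with the rail is confirmed: 10 N of reaction, with the finger stalled at jig x = 14.9 against an expected 15. Next I back off, lift, shift to the −y side, close the fingers and look.

Call:
apply_moves:
  increments:
    - [0.7,0,0,0]
    - [1.7,0,0,0]
    - [2.7,0,-1,0]
    - [2.7,0,-4,0]
    - [2.7,-2,-8,0]
    - [2.7,-4,-10,0]
    - [2.7,-5.2,-10,0]
    - [2.7,-5.2,-10,0]

```text
time: 8.2
tcp_pos: [0.5228, -0.1238, 0.1345]
tcp_rot: [-0.001, -0.136, 0.991, 0.001]
ft_force: [0.5, -0.2, 0.1]
finger_gap: 0.117
grip_force: 0.0
```

Call:
apply_moves:
  increments:
    - [-1,0,0,0]
    - [-3,0,0,0]
    - [-4.5,0,0,0]
    - [-5.3,0,0,0]
    - [-5.3,0,0,0]
    - [-5.3,0,0,0]
    - [-5.3,0,0,0]
    - [-5.3,0,0,0]
  grip: 0

```text
time: 9.2
tcp_pos: [0.5743, -0.1095, 0.1359]
tcp_rot: [0.0, -0.137, 0.991, -0.0]
ft_force: [0.5, 0.6, 0.6]
finger_gap: -0.007
grip_force: 0.0
```

```bash
python3 - <<'E'
from h import *
st()
m=camera_model("wrist"); im=get_image("wrist"); cv2.imwrite("pics/w3.png",im[:,:,::-1])
j=np.load("jig.npz")
for c in blobs(im,*TURQ,amin=500):
    b=box(c,m,.032); print(b[1],[((p-j['org'])@j['ex'],(p-j['org'])@j['ey']) for p in b[3]])
E
```

```text
t 9.2 jig xy 42.5 -47.3 z 135.9 yaw err -0.002 f jig 0.6 0.4 0.6 tips 0.014
[36.38665771484375, 44.73398971557617] [(np.float64(22.750474536097688), np.float64(19.245272002819924)), (np.float64(22.572353262632152), np.float64(-25.488364559796615)), (np.float64(58.95872132490748), np.float64(-25.63328325105075)), (np.float64(59.136843637609296), np.float64(19.1003569819749))]
```

View pics/w3.png

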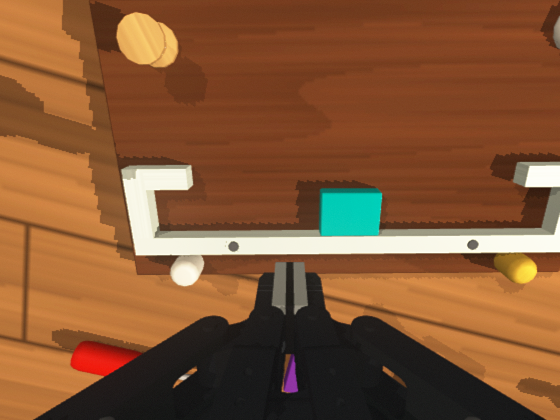

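The wrist view shows the blank (320–382 × 188–235) flush with the rail, spanning jig y −25 to +19. The shut fingers are on its −y side. I'll descend behind it.

Call:
apply_moves:
  increments:
    - [0.35,0,2,0.002]
    - [0.35,0,5,0.002]
    - [0.35,0,7.5,0.002]
    - [0.35,0,9,0.002]
    - [0.35,0,9.7,0.002]
    - [0.35,0,10,0.002]
    - [0.35,0.2,10,0.002]
    - [0.35,0.4,10,0.002]

```text
time: 10.25
tcp_pos: [0.5706, -0.1065, 0.0366]
tcp_rot: [0.001, -0.136, 0.991, -0.0]
ft_force: [0.5, -0.2, -0.3]
finger_gap: -0.004
grip_force: 0.0
```

Call:
apply_moves:
  increments:
    - [0.32,0.3,0,0]
    - [0,0.6,0,0]
    - [-0.02,0.9,0,0]
    - [-0.04,1.3,0,0]
    - [-0.06,1.7,0,0]
    - [-0.08,2.1,0,0]
    - [-0.1,2.5,0,0]
    - [-0.12,2.9,0,0]

```text
time: 11.25
tcp_pos: [0.5634, -0.0781, 0.0358]
tcp_rot: [-0.0, -0.136, 0.991, -0.0]
ft_force: [-2.3, -3.9, 2.5]
finger_gap: -0.002
grip_force: 1.9
```

```bash
python3 - <<'E'
from h import *
st()
E
```

```text
t 11.25 jig xy 40.5 -14.1 z 35.8 yaw err -0.0037 f jig -3.2 -3.1 2.5 tips 0.014
```

Call:
apply_moves:
  increments:
    - [-0.02,0.4,0,-0.003]
    - [-0.03,0.8,0,-0.003]
    - [-0.04,1.2,0,-0.003]
    - [-0.05,1.6,0,-0.003]
    - [-0.06,2.0,0,-0.003]
    - [-0.07,2.4,0,-0.003]
    - [-0.08,2.8,0,-0.003]
    - [-0.09,3.2,0,-0.003]

```text
time: 12.25
tcp_pos: [0.5557, -0.0467, 0.0357]
tcp_rot: [0.0, -0.137, 0.991, 0.0]
ft_force: [-1.8, -2.8, 1.4]
finger_gap: -0.0
grip_force: 1.4
```

Call:
apply_moves:
  increments:
    - [-0.01,0.4,0,0]
    - [-0.02,0.8,0,0]
    - [-0.03,1.2,0,0]
    - [-0.04,1.6,0,0]
    - [-0.05,2.0,0,0]
    - [-0.06,2.4,0,0]
    - [-0.07,2.7,0,0]
    - [-0.08,3.0,0,0]

```text
time: 13.25
tcp_pos: [0.5483, -0.0178, 0.0358]
tcp_rot: [0.0, -0.137, 0.991, 0.0]
ft_force: [-0.6, -1.4, 0.5]
finger_gap: 0.003
grip_force: 0.7
```

```bash
python3 - <<'E'
from h import *
st()
m=camera_model("wrist"); im=get_image("wrist"); cv2.imwrite("pics/w4.png",im[:,:,::-1])
E
```

```text
t 13.25 jig xy 42.4 48.0 z 35.8 yaw err -0.0007 f jig -0.9 -1.2 0.5 tips 0.014
```

View pics/w4.png

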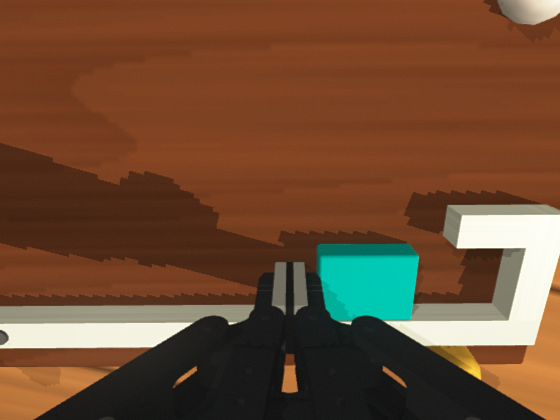

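The blank (317–417 × 245–320) is still flush with the rail and aligned with the pocket mouth at (445–530).

Call:
apply_moves:
  increments:
    - [-0.02,0.4,0,0]
    - [-0.03,0.8,0,0]
    - [-0.04,1.2,0,0]
    - [-0.05,1.6,0,0]
    - [-0.06,2.0,0,0]
    - [-0.07,2.4,0,0]
    - [-0.08,2.8,0,0]
    - [-0.09,3.2,0,0]

```text
time: 14.3
tcp_pos: [0.5404, 0.0133, 0.0358]
tcp_rot: [-0.0, -0.137, 0.991, 0.0]
ft_force: [-1.2, -2.2, -0.0]
finger_gap: -0.003
grip_force: 0.8
```

Call:
apply_moves:
  increments:
    - [0,0.15,0,0]
    - [-0.01,0.3,0,0]
    - [-0.01,0.45,0,0]
    - [-0.02,0.6,0,0]
    - [-0.02,0.7,0,0]
    - [-0.03,0.8,0,0]
    - [-0.03,0.85,0,0]
    - [-0.03,0.9,0,0]

```text
time: 15.3
tcp_pos: [0.5384, 0.0218, 0.0358]
tcp_rot: [0.0, -0.137, 0.991, -0.0]
ft_force: [-0.1, -1.5, 1.1]
finger_gap: -0.002
grip_force: 0.8
```

```bash
python3 - <<'E'
from h import *
st()
E
```

```text
t 15.3 jig xy 43.6 88.8 z 35.8 yaw err -0.0007 f jig -0.6 -1.5 1.1 tips 0.014
```

Not yet at the stop, so I keep creeping.

Call:
apply_moves:
  increments:
    - [0,0.06,0,0]
    - [-0.01,0.12,0,0]
    - [-0.01,0.18,0,0]
    - [-0.02,0.24,0,0]
    - [-0.02,0.3,0,0]
    - [-0.03,0.36,0,0]
    - [-0.03,0.4,0,0]
    - [-0.03,0.4,0,0]

```text
time: 16.3
tcp_pos: [0.5376, 0.0258, 0.0358]
tcp_rot: [0.0, -0.137, 0.991, 0.0]
ft_force: [-0.4, -1.0, 1.1]
finger_gap: 0.002
grip_force: 0.6
```

```bash
python3 - <<'E'
from h import *
st()
E
```

```text
t 16.3 jig xy 43.9 92.8 z 35.8 yaw err -0.0007 f jig -0.7 -0.9 1.1 tips 0.014
```

Call:
apply_moves:
  increments:
    - [0,0.06,0,0]
    - [-0.01,0.12,0,0]
    - [-0.01,0.18,0,0]
    - [-0.02,0.24,0,0]
    - [-0.02,0.3,0,0]
    - [-0.03,0.36,0,0]
    - [-0.03,0.4,0,0]
    - [-0.03,0.4,0,0]

```text
time: 17.3
tcp_pos: [0.5374, 0.0269, 0.036]
tcp_rot: [0.0, -0.138, 0.99, -0.003]
ft_force: [-0.6, -13.5, -1.5]
finger_gap: 0.002
grip_force: 5.7
```

```bash
python3 - <<'E'
from h import *
st()
m=camera_model("wrist"); im=get_image("wrist"); cv2.imwrite("pics/w5.png",im[:,:,::-1])
E
```

```text
t 17.3 jig xy 44.0 94.0 z 36.0 yaw err 0.0002 f jig -4.3 -12.8 -1.5 tips 0.014
```

View pics/w5.png

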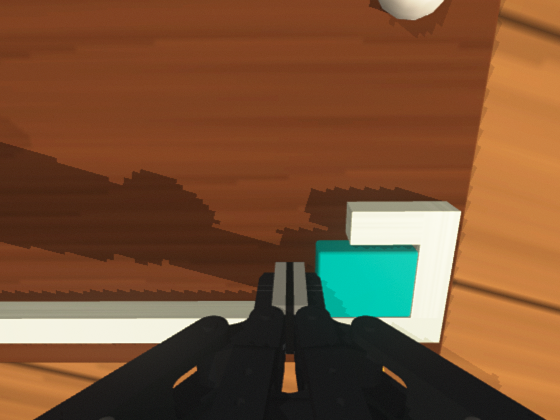

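The finger stalled with 13 N against it, and the blank (317–417 × 240–318) sits in the corner touching both rail and stop. I'll retreat straight back along the rail, then up.

Call:
apply_moves:
  increments:
    - [0,-0.3,0,0]
    - [0,-0.8,0,0]
    - [0,-1.6,0,0]
    - [0,-2.4,0,0]
    - [0,-2.4,-2,0]
    - [0,-2.4,-6,0]
    - [0,-2.4,-11,0]
    - [0,-2.4,-14,0]

```text
time: 18.35
tcp_pos: [0.5444, 0.0061, 0.1787]
tcp_rot: [0.002, -0.137, 0.991, -0.001]
ft_force: [-0.7, 0.8, 0.3]
finger_gap: -0.001
grip_force: 0.0
```

Call:
apply_moves:
  increments:
    - [1,0,0,0]
    - [2,0,0,0]
    - [3,0,0,0]
    - [3,0,0,0]
    - [3,0,0,0]
    - [3,0,0,0]
    - [3,0,0,0]
    - [3,0,0,0]

```text
time: 19.35
tcp_pos: [0.5145, -0.0016, 0.1758]
tcp_rot: [0.0, -0.137, 0.991, -0.0]
ft_force: [0.3, 0.4, -0.8]
finger_gap: 0.004
grip_force: 0.0
```

```bash
python3 - <<'E'
from h import *
st()
m=camera_model("wrist"); im=get_image("wrist"); cv2.imwrite("pics/w6.png",im[:,:,::-1])
j=np.load("jig.npz")
for c in blobs(im,*TURQ,amin=500):
    b=box(c,m,.032); print(np.round(b[1],1),[(((p-j['org'])@j['ex']).round(1),((p-j['org'])@j['ey']).round(1)) for p in b[3]])
E
```

```text
t 19.35 jig xy 14.3 72.8 z 175.8 yaw err -0.0006 f jig 0.3 0.3 -0.8 tips 0.014
[37.4 44.6] [(np.float64(21.1), np.float64(149.5)), (np.float64(21.2), np.float64(104.9)), (np.float64(58.7), np.float64(105.0)), (np.float64(58.5), np.float64(149.6))]
```

View pics/w6.png

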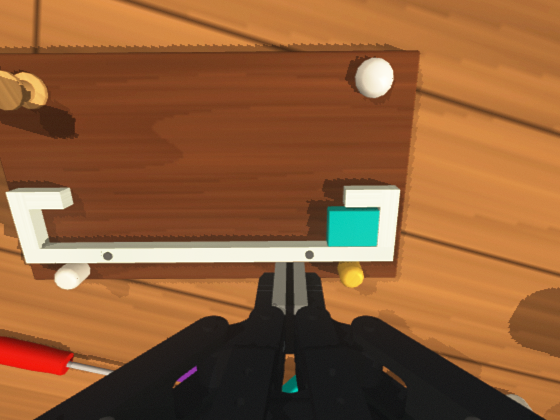

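The blank (328–378 × 207–247) sits square in the brass-pin pocket at jig y ≈ 105–150. The spool, cabochon and pins are unmoved, and the robot is clear.

```bash
python3 -c "
from plant import workorder
print(workorder.hand_in())"
```

```text
the job is handed in; nothing more can be done
None
```

The blank was pushed flat to the rail, slid along it and seated in the pocket by the brass pin, touching both rail and end stop; the job was handed in at about 19 s of the 51 s allowed, with nothing else seen to move.

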